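# Dispense one vial cap and set it on the mark

### The job

Press the red plunger of the cap dispenser all the way down once and let it spring back up, so that a single green cap comes out of the gate. Then push that cap along the bench with the fingertips, without picking it up, until it lies flat and wholly inside the yellow disc. Leave the other caps in the dispenser and do not disturb the jars and the dish.

Things in the scene. Friction and masses are not known exactly. Their poses are not given: they have to be found in the camera images.
- dispenser: Bench dispenser for vial caps, fixed to the bench, 125 mm long, 53 mm wide. Origin on the bench under the centre of the stack of caps; +x runs back along its length, the gate faces -x. A clear square magazine (47 x 47 mm, 50 mm high, open at the top) holds the stack; behind it, from x = 24 to 102 mm, is a white housing 46 mm high with the red plunger on top.
- gate (a point): Middle of the lower edge of the dispenser's front face, at bench level, 23.5 mm in front of its origin; the opening is 41 mm wide and 18 mm high. With the plunger down the blade stands 30 mm out of it; the blade goes back in with the plunger and the next cap drops.
- landing (a point): Point on the bench about where the centre of the ejected cap lies after a full press: 72 mm in front of the dispenser's origin (along its -x); a fast press throws the cap farther.
- plunger_top (a point): Centre of the flat top of the plunger's round red head (36 mm across, 10 mm thick), 88 mm above the bench when up and 60 mm when fully down; it moves straight down, and lies 62 mm behind the dispenser's origin (along its +x).
- plunger (a joint): Travel of the plunger in m: 0 up, 0.028 fully down against a hard stop. It drives a blade that pushes the lowest cap out at bench level, 2.7 mm per mm of travel. A spring holds it up: about 3.5 N to start, 7 N to hold it down, some newtons more at once if struck fast, so press slowly (about 30 mm/s) right to the stop; it returns by itself when let go.
- cap0_center (a point): Centre (half-way up) of the lowest cap of the stack, the one that the first press ejects: a green ribbed disc 38 mm across and 14 mm high, about 14 g, z axis up.
- cap1_center (a point): Centre of the cap number 2 from below in the stack, of the same form; it stays in the dispenser.
- cap2_center (a point): Centre of the cap number 3 from below in the stack, of the same form; it stays in the dispenser.
- mark: Flat yellow disc 90 mm across taped on the bench, no noticeable thickness, to the left or right of the place in front of the gate. Origin at its centre.
- amber_jar: Bystander: small amber jar with a black cap, 46 mm across and 62 mm high, standing loose on the other side of the gate from the yellow disc. Origin at the centre of its underside.
- sample_jar: Bystander: pale clear sample jar with a green lid, 60 mm across and 105 mm high, loose, to one side of the dispenser. Origin at the centre of its underside.
- dish: Bystander: small open steel bowl-shaped dish, 80 mm across and 40 mm high, loose, to the other side of the dispenser. Origin at the centre of its underside.
Things that resemble listed ones, but are neither listed nor needed, are in the scene too. What is shaped like the dispenser but black or pink is not meant.

How it is judged:
On the way, in this order (a step that is already met when the one before it is completed fails the run):
1. the plunger is pressed fully down (value of joint plunger above 0.025 m).
2. the plunger is back up and the lowest cap lies out in front of the gate (value of joint plunger below 0.004 m and x of cap0_center in the frame of dispenser below -0.045 m), for 0.1 s.
3. the cap lies flat, wholly inside the yellow disc (horizontal distance between cap0_center and mark below 0.026 m and height (world z) of cap0_center below 0.012 m and angle between cap0_center's own z axis and vertical below 0.15 rad), for 0.2 s.
At the end, for the whole second after the job is handed in: The lowest cap lies flat (within 0.15 rad) and still on the bench with its centre within 26 mm of the centre of the yellow disc; the plunger is up (within 4 mm), the other two caps are in the magazine (within 12 mm of its axis), and the jars and the dish stand within 20 mm of where they were (all of step 3 and linear speed of cap0 below 0.01 m/s and value of joint plunger below 0.004 m and horizontal distance between each of cap1_center, cap2_center and dispenser below 0.012 m and distance of each of amber_jar, sample_jar, dish from where it was at the start of the episode below 0.02 m); the robot touches nothing.
It fails at once if the ejected cap is lifted off the bench (its centre above 17 mm, 10 mm higher than at rest) (height (world z) of cap0_center above 0.017 m).
It fails at once if a second cap leaves the magazine (more than 15 mm off its axis) or is lifted out (horizontal distance between any of cap1_center, cap2_center and dispenser above 0.015 m or height (world z) of cap2_center above 0.05 m or height (world z) of cap1_center above 0.04 m).
It fails at once if a jar or the dish is moved by more than 20 mm or tipped (distance of any of amber_jar, sample_jar, dish from where it was at the start of the episode above 0.02 m or angle between any of amber_jar, sample_jar, dish's own z axis and vertical above 0.3 rad).
It also fails if it takes over 48 s, if anything falls off the work surface, if the arm or the gripper's body presses on something with over 40 N, if the wrist force passes 120 N, or if a joint passes its speed limit or range.

### The arm

A 7-joint arm with a two-finger parallel gripper is mounted at the origin on the work surface. World frame = base frame: x ahead of the robot, y to its left, z up, the work surface at z = 0. Lengths are in m, angles in rad, forces in N, time in s.
With the tool pointing down it reaches from about 0.4 to 0.85 m from the base axis. Payload 10.4 kg.
Tool frame: the origin (TCP) lies on the centre line of the jaws, within the pads' length; the fingertips stand 17 mm ahead of it and the grasp point (between the pads) lies 2 mm behind it (manip.tcp_to_tips is the distance from the TCP to the fingertips, in m); z points along the fingers, x is the direction in which the jaws open and shut, and the axes are right-handed (so a half turn about z gives the same grasp; the last joint's range is limited). The gripper opens to 85 mm and grips with 20 to 120 N. Pads are 22 mm wide; open, the fingers measure 114 mm over their backs; the gripper's body (76 mm by 85 mm) begins 54 mm behind the grasp point. The pads swing forward as they close: fully open they stand 13 mm farther back than shut.
Start: joints at [-1.292, 0.332, -0.065, 1.46, 0.022, 1.35, -0.088], TCP at [0.186, 0.597, 0.248] pointing down, gripper open.
Joint ranges: [-2.6, 2.6], [-0.5, 2.12], [-1.47, 1.34], [0.16, 2.42], [-1.27, 4.41], [0.06, 2.06], [-2.6, 2.6]. Speed limits (rad/s): [2.22, 2.22, 2.79, 2.79, 3.14, 3.14, 3.14].

### API

Orientations are given as a unit quaternion [x, y, z, w].
In Python, from workcell import manip gives the robot as it stands.
- The arm moves only by the shell command python3 -m pendant 'ROWS' [FORCE]. ROWS is JSON, a list of rows, each a list of 3 entries, a list of its own where there are three numbers: the shift along the world's x, y, z in cm, then the turn, a rotation vector about the world's x, y, z in degrees, then the closure in counts, from 0 (fully open) to 255 (shut). A call has 1 to 12 rows; each row shifts and turns the pose as measured when the row begins; what a row does not reach is not made up. A row lasts 1/8 s, in which the tool goes at most 62.5 mm and 10.7 degrees, less where a joint would pass 70% of its speed; a pose out of reach is approached as far as the arm can. A call is refused whole if a number of a shift passes 6.25 or a number of a turn 10.7, either way. A call with a gripper value outside its range is refused whole. The fingers move at their own pace and stop on an object; FORCE is the grip in N (left out, the last holds). Time passes only in rows, so rows that do not move let the fingers close. It gives the time, the measured TCP pose, the force and the opening at its end, in the units of the state.
- manip.get_obs(): the state, without advancing time (a new reading comes with each control period).
- manip.camera(name): name is "scene" or "top" or "wrist"; returns a dict with "pixels" (400x640x3 uint8, red, green, blue), "range_z" (400x640 float32, m along the optical axis (not along the pixel's ray), 0 where there is no reading), "K" (3x3 intrinsics, pixels), "origin" and "rotation" of the camera in the world; the wrist camera has in their place "hand_eye" (4x4, takes a point from camera to tool coordinates, whose origin is the TCP and whose axes are the tool frame's). Camera axes: x right, y down, z forward; pixel columns grow to the right and rows downward; lengths in m; the calibration is good to about 2 mm. The wrist camera is an equidistant fisheye: a pixel r from the principal point sees the ray r / f radians off the axis. A picture is of the moment at which its call begins: read the wrist's pose just before it.
- manip.hand_in(): hands the job in, once; it reports no verdict.
The state is a dict: "clock": time; "joint_pos": joint angles; "joint_velocities": joint speeds; "tau": joint torques, N m; "position": TCP position; "ee_rot": TCP orientation; "ft_force": force on the tool from outside, world axes, zero at the start; "torque": the same for the moment, N m; "grip_width": opening from 0.0 (shut) to 1.0 (fully open).
Only numpy, scipy, OpenCV 4.12 (cv2) and the standard library are available. Lean on these libraries where they do the work, as an engineer would, in place of code of your own. Each camera call takes 0.05 s, during which the arm holds its last target.

## Working session

There is one attempt and no reset: what is moved stays moved. The work goes in short steps, Python scripts to look and compute and a shell command to move; the robot and the scene stay as the last step left them, time stands still between calls to the robot, and variables do not carry over. Pictures are saved under pics/ and viewed, and the job is handed in when it is done.

```bash
mkdir -p pics; ls; cat > h.py <<'E'
import numpy as np,cv2
from workcell import manip
def save(n,f):
    c=manip.camera(n); cv2.imwrite('pics/'+f,c['pixels'][:,:,::-1]); np.savez('pics/'+f+'.npz',**{k:v for k,v in c.items()}); return c
def world(c,u,v,z=None,rz=None):
    K=c['K'];d=np.array([(u-K[0,2])/K[0,0],(v-K[1,2])/K[1,1],1.])
    R=np.array(c['rotation']);o=np.array(c['origin']); w=R@d
    return o+w*((z-o[2])/w[2] if z is not None else rz)
E
python3 - <<'E'
from h import *
o=manip.get_obs();print(o)
for n in('top','scene'):
    c=save(n,n+'0.png');print(n,c['K'],c['origin'],c['rotation'])
E
```

```text
pics
{'clock': 0.0, 'joint_pos': array([-1.2915747 ,  0.33288543, -0.06472023,  1.46095601,  0.02158498,
        1.34987653, -0.08853144]), 'joint_velocities': array([-2.13287212e-04,  1.18584288e-03, -3.61329002e-04,  2.30646632e-06,
        1.23897807e-03,  1.89429662e-03, -8.12448403e-05]), 'tau': array([-1.26514351e-03, -6.25450659e+01,  4.81068750e-02, -3.91600907e+01,
        1.60705845e-02,  9.95074224e-03,  2.42900433e-05]), 'position': array([0.18567089, 0.596416  , 0.24750047]), 'ee_rot': array([ 8.05373796e-01,  5.92766850e-01, -5.62528806e-04,  4.41705593e-04]), 'ft_force': array([-0.1637542 ,  0.24172088, -0.24326339]), 'torque': array([-0.03580615,  0.02882399,  0.00153054]), 'grip_width': 1.0002082583866378}
top [[363.71802656   0.         315.10546805]
 [  0.         363.71802656 203.66764722]
 [  0.           0.           1.        ]] [0.49076576 0.01478637 0.76909328] [-0.69610635  0.71642159 -0.03458976  0.03129875]
scene [[369.36315431   0.         322.21735427]
 [  0.         369.36315431 195.35849358]
 [  0.           0.           1.        ]] [ 0.95675043 -0.07378764  0.82772056] [ 0.74915051  0.60976687 -0.16238462 -0.20146738]
```

View pics/top0.png

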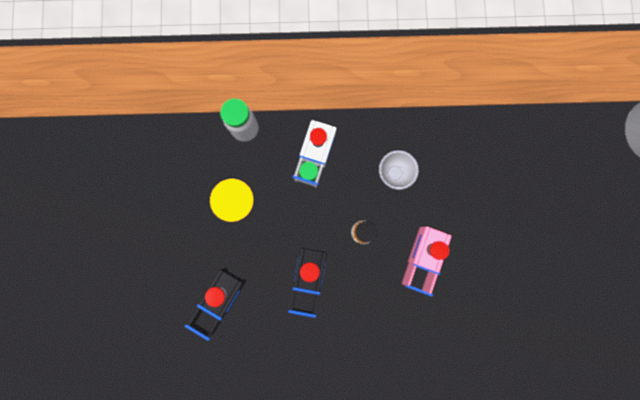

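View pics/scene0.png

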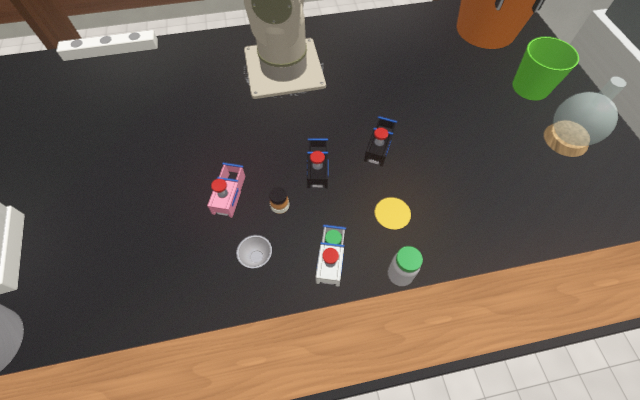

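The top view shows the white dispenser at (315,155) with its gate toward the bottom of the image, the yellow disc at (231,200), the amber jar at (362,232), the dish at (399,170) and the sample jar at (238,118). The black and pink dispensers are decoys.

```bash
cat > h.py <<'E'
import numpy as np,cv2
from scipy.spatial.transform import Rotation as Ro
from workcell import manip
def save(n,f):
    c=manip.camera(n); cv2.imwrite('pics/'+f,c['pixels'][:,:,::-1]); np.savez('pics/'+f+'.npz',**{k:v for k,v in c.items()}); return c
def rot(c):
    R=np.array(c['rotation']); return R if R.shape==(3,3) else Ro.from_quat(R).as_matrix()
def world(c,u,v,z=None,rz=None):
    K=c['K'];d=np.array([(u-K[0,2])/K[0,0],(v-K[1,2])/K[1,1],1.])
    o=np.array(c['origin']); w=rot(c)@d
    return o+w*((z-o[2])/w[2] if z is not None else rz)
def blobs(c,col,amin=40):
    h=cv2.cvtColor(c['pixels'],cv2.COLOR_RGB2HSV)
    lo,hi={'red':((0,150,90),(8,255,255)),'green':((50,120,60),(80,255,255)),'yellow':((20,130,120),(35,255,255)),'blue':((105,120,80),(125,255,255))}[col]
    m=cv2.inRange(h,lo,hi)
    if col=='red': m|=cv2.inRange(h,(172,150,90),(180,255,255))
    n,l,s,ce=cv2.connectedComponentsWithStats(m)
    return [(ce[i].round(2),s[i][4],s[i][:4],l==i) for i in range(1,n) if s[i][4]>=amin]
E
python3 - <<'E'
from h import *
H={'red':.088,'green':.042,'yellow':0.}
for n in('top','scene'):
    c=dict(np.load(f'pics/{n}0.png.npz'))
    for k in H:
        for ce,a,bb,m in blobs(c,k):
            zz=c['range_z'][m]; zz=np.median(zz[zz>0])
            print(n,k,ce,a,bb,'plane',world(c,*ce,z=H[k]).round(4),'depth',world(c,*ce,rz=zz).round(4))
    for ce,a,bb,m in blobs(c,'blue',10): print(n,'blue',ce,a,world(c,*ce,z=.05).round(4))
c=dict(np.load('pics/top0.png.npz'))
for p in [(399,170),(362,232),(238,118)]:print(p,world(c,*p,rz=c['range_z'][p[1],p[0]]).round(3))
E
```

```text
top red [317.73 136.27] 221 [310 128  16  18] plane [0.6838 0.0019 0.088 ] depth [0.6839 0.0019 0.0875]
top red [439.31 250.19] 288 [430 241  20  19] plane [ 0.4609 -0.2178  0.088 ] depth [ 0.4609 -0.2178  0.0879]
top red [309.36 271.7 ] 324 [300 262  20  20] plane [0.4284 0.025  0.088 ] depth [0.4284 0.025  0.0874]
top red [214.39 296.66] 324 [205 287  20  20] plane [0.3883 0.2004 0.088 ] depth [0.3882 0.2006 0.0873]
top green [234.17 112.31] 621 [220  99  29  28] plane [0.7519 0.1712 0.042 ] depth [0.7295 0.1578 0.1044]
top green [308.29 170.52] 272 [299 162  19  19] plane [0.6265 0.0223 0.042 ] depth [0.6265 0.0223 0.0416]
top yellow [231.21 199.74] 1524 [209 178  45  44] plane [0.5761 0.1881 0.    ] depth [5.761e-01 1.880e-01 3.000e-04]
top blue [310.82 159.31] 39 [0.6476 0.0165 0.05  ]
top blue [304.31 179.75] 67 [0.6065 0.0306 0.05  ]
top blue [423.24 268.34] 29 [ 0.4249 -0.1972  0.05  ]
top blue [305.92 290.48] 117 [0.3892 0.0332 0.05  ]
top blue [419.16 290.51] 92 [ 0.3827 -0.1868  0.05  ]
top blue [232.41 300.91] 70 [0.3735 0.1759 0.05  ]
top blue [208.86 311.96] 124 [0.354 
[... 977 characters left out ...]
e-01 3.000e-04]
scene blue [387.   119.08] 50 [0.3157 0.2442 0.05  ]
scene blue [390.64 132.91] 11 [0.3647 0.2396 0.05  ]
scene blue [317.66 138.98] 59 [0.3453 0.0429 0.05  ]
scene blue [309.09 151.82] 11 [0.3823 0.0126 0.05  ]
scene blue [325.3 152.3] 10 [0.3924 0.0537 0.05  ]
scene blue [328. 167.] 15 [0.4391 0.0508 0.05  ]
scene blue [232.71 164.37] 38 [ 0.382  -0.1857  0.05  ]
scene blue [229.76 179.05] 21 [ 0.4251 -0.1967  0.05  ]
scene blue [233.92 198.38] 13 [ 0.4827 -0.1914  0.05  ]
scene blue [334.   226.54] 50 [0.6049 0.0292 0.05  ]
scene blue [331.94 244.15] 33 [0.6467 0.015  0.05  ]
(399, 170) [ 0.629 -0.171  0.005]
(362, 232) [ 0.499 -0.079  0.062]
(238, 118) [0.718 0.151 0.105]
```

```bash
python3 - <<'E'
import cv2
for n,(u,v,w,h) in {'top':(200,90,240,180),'scene':(190,100,240,200)}.items():
    i=cv2.imread(f'pics/{n}0.png')[v:v+h,u:u+w]
    cv2.imwrite(f'pics/{n}0z.png',cv2.resize(i,None,fx=3,fy=3,interpolation=2))
E
```

```text
(no output)
```

View pics/top0z.png

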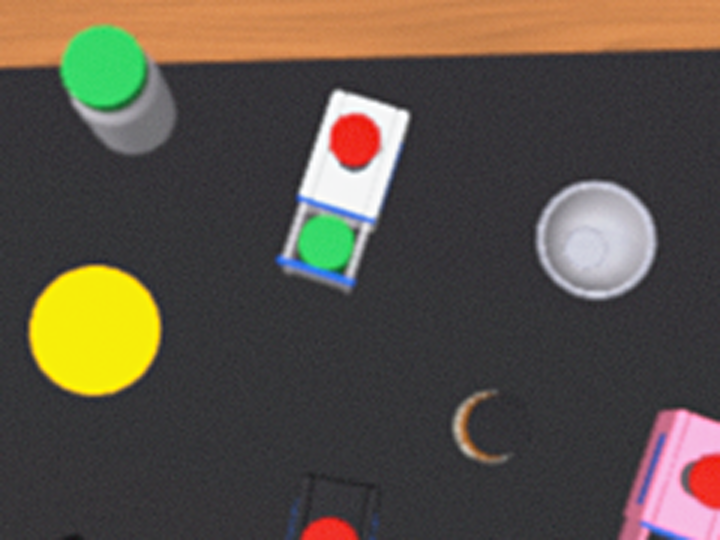

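Plunger head is at (0.685, 0.0015, 0.088), stack axis at (0.627, 0.022) and mark at (0.5755, 0.188). The spacing checks out (62 mm between stack and plunger). Move toward the plunger, closing the gripper.

```bash
python3 -c "
from workcell import manip;print(manip.tcp_to_tips)"; python3 -m pendant '[[[5,-5.9,0],[0,0,-8],255],[[5,-5.9,0],[0,0,-8],255],[[5,-5.9,0],[0,0,-8],255],[[5,-5.9,0],[0,0,-8],255],[[5,-5.9,0],[0,0,-8],255],[[5,-5.9,0],[0,0,-8],255],[[5,-5.9,0],[0,0,-8],255],[[5,-5.9,0],[0,0,-8],255]]'
```

```text
0.017
clock: 1.1
position: [0.5069, 0.2111, 0.2453]
ee_rot: [0.998, 0.063, -0.002, -0.001]
ft_force: [-0.0, 2.6, 0.0]
grip_width: -0.002
```

```bash
python3 -m pendant '[[[4.4,-5.2,-2],[0,0,-4],255],[[4.4,-5.2,-2],[0,0,-4],255],[[4.4,-5.2,-2],[0,0,-4],255],[[3.5,-4,-2],[0,0,-2],255],[[0.5,-0.6,0],[0,0,0],255]]'; python3 -c "
from workcell import manip;o=manip.get_obs();print(o['position'],o['ee_rot'],o['joint_velocities'].round(3))"
```

```text
clock: 1.72
position: [0.6644, 0.0212, 0.1701]
ee_rot: [0.998, -0.066, -0.003, -0.0]
ft_force: [-0.3, 0.3, 0.2]
grip_width: 0.0
[0.66437044 0.02120912 0.17010942] [ 9.97799557e-01 -6.62549344e-02 -2.51267071e-03 -1.21844032e-04] [ 0.076  0.057 -0.033 -0.128 -0.045  0.053  0.083]
```

```bash
python3 -m pendant '[[[2.0,-1.9,-2],[0,0,0],255],[[0.5,-0.5,-2],[0,0,0],255],[[0,0,-1],[0,0,0],255],[[0,0,0],[0,0,0],255]]'; python3 - <<'E'
from h import *
c=save('scene','s1.png');c2=save('top','t1.png')
i=np.vstack([c['pixels'][170:330,200:440],c2['pixels'][70:230,200:440]])
cv2.imwrite('pics/z1.png',cv2.resize(i[:,:,::-1],None,fx=1.8,fy=1.8))
E
```

```text
clock: 2.22
position: [0.6892, 0.0001, 0.1183]
ee_rot: [0.998, -0.065, -0.003, -0.001]
ft_force: [0.0, -0.1, 0.3]
grip_width: -0.003
```

View pics/z1.png

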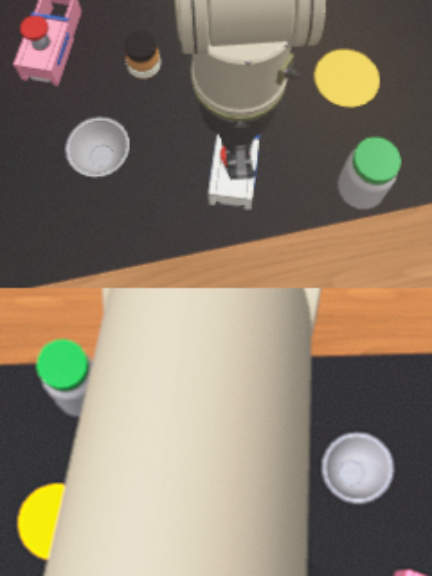

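The fingertips stand directly over the red head, and the bystanders are untouched. Press slowly.

```bash
python3 -m pendant '[[[-0.3,0.1,-0.5],[0,0,0],255],[[0,0,-0.4],[0,0,0],255],[[0,0,-0.4],[0,0,0],255],[[0,0,-0.4],[0,0,0],255],[[0,0,-0.4],[0,0,0],255],[[0,0,-0.4],[0,0,0],255],[[0,0,-0.4],[0,0,0],255],[[0,0,-0.4],[0,0,0],255]]'
```

```text
clock: 3.32
position: [0.6873, 0.0024, 0.0889]
ee_rot: [0.998, -0.064, -0.001, -0.003]
ft_force: [-2.9, 0.4, 6.6]
grip_width: 0.002
```

```bash
python3 -m pendant '[[[0,0,-0.45],[0,0,0],255],[[0,0,-0.45],[0,0,0],255],[[0,0,-0.45],[0,0,0],255],[[0,0,-0.45],[0,0,0],255],[[0,0,-0.4],[0,0,0],255]]'
```

```text
clock: 3.95
position: [0.6881, 0.0023, 0.0769]
ee_rot: [0.998, -0.064, 0.0, -0.005]
ft_force: [-21.6, 2.0, 37.1]
grip_width: -0.001
```

The force rose to 37 N at tip height 0.060, so it is at the stop. Release and back off.

```bash
python3 -m pendant '[[[0,0,0.5],[0,0,0],255],[[0,0,1.5],[0,0,0],255],[[0,0,3],[0,0,0],255],[[0,0,4],[0,0,0],255],[[-1,-5,4],[0,0,0],200],[[-1,-6,2],[0,0,0],160],[[-1,-6,0],[0,0,0],160],[[0,-4,0],[0,0,0],160],[[0,0,0],[0,0,0],160]]'; python3 - <<'E'
from h import *
c=save('scene','s2.png');c2=save('top','t2.png')
i=np.vstack([c['pixels'][130:330,200:440],c2['pixels'][70:270,200:440]])
cv2.imwrite('pics/z2.png',cv2.resize(i[:,:,::-1],None,fx=1.5,fy=1.5))
for n,cc in(('s',c),('t',c2)):
  for k,z in(('green',.014),('red',.088)):
    for ce,a,bb,m in blobs(cc,k,20): print(n,k,ce,a,world(cc,*ce,z=z).round(4),world(cc,*ce,rz=np.median(cc['range_z'][m])).round(4))
E
```

```text
clock: 5.08
position: [0.6563, -0.2115, 0.2339]
ee_rot: [0.998, -0.063, 0.001, -0.004]
ft_force: [0.3, 0.1, 0.2]
grip_width: 0.37
s green [543.55  67.59] 2714 [0.1799 0.8098 0.014 ] [0.2434 0.7376 0.0805]
s green [336.03 214.95] 173 [0.5589 0.0458 0.014 ] [0.5586 0.0459 0.0135]
s green [333.04 238.15] 142 [0.6179 0.025  0.014 ] [0.6234 0.0234 0.0273]
s green [400.99 258.47] 87 [0.6995 0.1681 0.014 ] [0.7281 0.1412 0.1044]
s red [380.76 133.3 ] 135 [0.3897 0.1992 0.088 ] [0.3887 0.1996 0.0867]
s red [316.95 156.78] 151 [0.4292 0.0245 0.088 ] [0.4284 0.0247 0.087 ]
s red [218.3  184.89] 158 [ 0.4619 -0.2184  0.088 ] [ 0.462  -0.2184  0.088 ]
s red [330.03 255.32] 186 [0.6858 0.0013 0.088 ] [0.6858 0.0013 0.088 ]
t green [234.17 112.33] 622 [0.7619 0.1772 0.014 ] [0.7295 0.1578 0.1043]
t green [308.5 171.3] 249 [0.63   0.0222 0.014 ] [0.6275 0.022  0.0277]
t green [297.76 205.59] 305 [0.5583 0.0465 0.014 ] [0.5584 0.0465 0.0134]
t red [317.73 136.27] 221 [0.6838 0.0019 0.088 ] [0.6839 0.0019 0.0875]
t red [439.32 250.19] 290 [ 0.4609 -0.2178  0.088 ] [ 0.4609 -0.2179  0.0877]
t red [309.33 271.74] 326 [0.4284 0.025  0.088 ] [0.4283 0.025  0.0875]
t red [214.38 296.67] 326 [0.3883 0.2004 0.088 ] [0.3882 0.2007 0.0872]
```

View pics/z2.png

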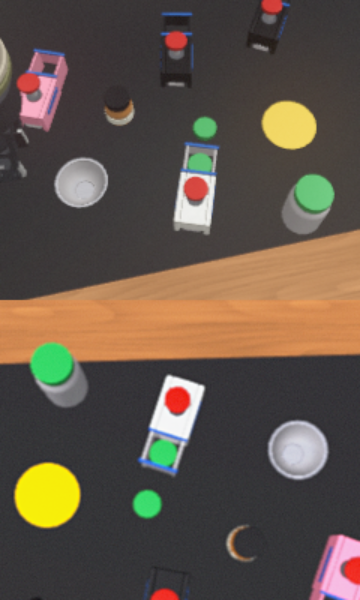

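The cap came out at (0.5586, 0.0462), 68–72 mm from the stack axis and lying flat (top at 13.5 mm). The plunger head is back at 0.088, and the magazine still holds two caps (top at 27.5 mm). The push direction to the mark is about 6.8° off +y, and the jaws are already perpendicular to that. I'll cradle the cap with about a 20 mm finger gap.

```bash
python3 -m pendant '[[[-2.8,5.5,0],[0,0,0],195],[[-2.8,5.5,0],[0,0,0],195],[[-2.5,5.0,0],[0,0,0],195],[[-1.5,3.5,0],[0,0,0],195],[[-0.6,1.5,0],[0,0,0],195],[[0,0,0],[0,0,0],195]]'
```

```text
clock: 5.92
position: [0.551, 0.0215, 0.2321]
ee_rot: [0.999, -0.051, 0.0, -0.006]
ft_force: [-0.1, 0.1, -0.1]
grip_width: 0.24
```

```bash
python3 -m pendant '[[[0.2,-2.0,-4],[0,0,-1.2],195],[[0,-0.5,-4],[0,0,0],195],[[0,0,-4],[0,0,0],195],[[0,0,-3],[0,0,0],195],[[0,0,-2],[0,0,0],195],[[0,0,0],[0,0,0],195]]'
```

```text
clock: 6.68
position: [0.5548, -0.0049, 0.0579]
ee_rot: [0.998, -0.061, 0.002, -0.006]
ft_force: [0.3, -0.7, 0.1]
grip_width: 0.237
```

```bash
python3 -m pendant '[[[0,0,-2],[0,0,0],195],[[0,0,-1.2],[0,0,0],195],[[0,0,-0.6],[0,0,0],195],[[0,0,0],[0,0,0],195]]'; python3 - <<'E'
from h import *
c=save('scene','s3.png');c2=save('wrist','w3.png')
i=c['pixels'][110:270,220:440]
cv2.imwrite('pics/z3.png',np.vstack([cv2.resize(i[:,:,::-1],(440,320)),cv2.resize(c2['pixels'][:,:,::-1],(440,275))]))
E
```

```text
clock: 7.18
position: [0.5576, -0.0054, 0.0221]
ee_rot: [0.998, -0.061, 0.004, -0.006]
ft_force: [-0.6, -0.1, -0.4]
grip_width: 0.235
```

View pics/z3.png

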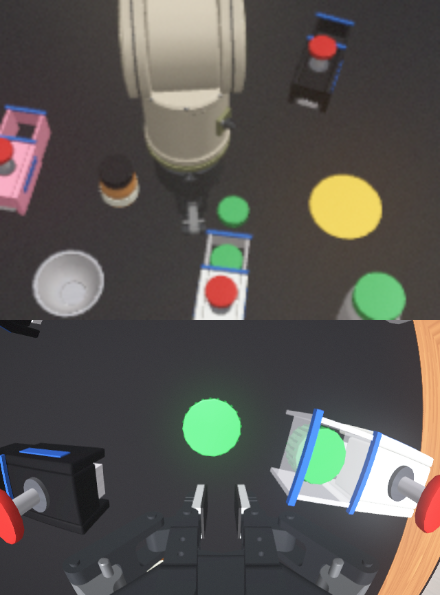

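The fingers are down behind the cap with the tips about 5 mm off the bench. In the wrist view the cap centre (212) sits slightly left of the finger centre line (220), which means the tool is about 5 mm too far in +x. Correct that, then start the push gently.

```bash
python3 -m pendant '[[[-0.5,0,0],[0,0,0],195],[[-0.1,0,0],[0,0,0],195],[[0.08,0.8,0],[0,0,0],195],[[0.08,0.8,0],[0,0,0],195],[[0.08,0.8,0],[0,0,0],195],[[0.08,0.8,0],[0,0,0],195],[[0.08,0.6,0],[0,0,0],195]]'; python3 - <<'E'
from h import *
o=manip.get_obs();print(o['position'])
c=save('scene','s4.png');c2=save('wrist','w4.png')
for ce,a,bb,m in blobs(c,'green',20): print(ce,a,world(c,*ce,z=.014).round(4))
cv2.imwrite('pics/z4.png',cv2.resize(c2['pixels'][:,:,::-1],(440,275)))
E
```

```text
clock: 8.15
position: [0.5564, 0.0359, 0.0237]
ee_rot: [0.998, -0.06, 0.005, -0.006]
ft_force: [-0.2, -0.3, 0.5]
grip_width: 0.234
[0.55637109 0.03587045 0.02368455]
[543.58  67.62] 2707 [0.1801 0.8098 0.014 ]
[344.6  213.97] 111 [0.5605 0.0671 0.014 ]
[333.01 238.15] 144 [0.6179 0.025  0.014 ]
[402.33 259.72] 88 [0.703  0.1702 0.014 ]
```

View pics/z4.png

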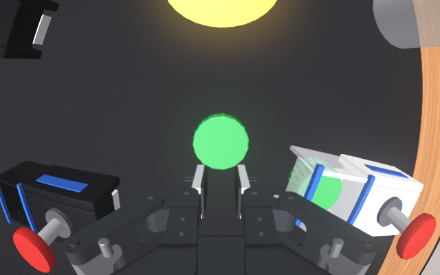

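The cap is seated against both fingertips and the yellow disc is straight ahead (centre near column 222). Keep pushing.

```bash
python3 -m pendant '[[[0.1,0.9,-0.1],[0,0,0],195],[[0.1,0.9,0],[0,0,0],195],[[0.1,0.9,0],[0,0,0],195],[[0.1,0.9,0],[0,0,0],195],[[0.1,0.9,0],[0,0,0],195],[[0.1,0.9,0],[0,0,0],195],[[0.1,0.9,0],[0,0,0],195]]'; python3 - <<'E'
from h import *
o=manip.get_obs();print(o['position'])
c2=save('wrist','w5.png')
cv2.imwrite('pics/z5.png',cv2.resize(c2['pixels'][:,:,::-1],(440,275)))
E
```

```text
clock: 9.12
position: [0.5638, 0.1028, 0.0226]
ee_rot: [0.998, -0.061, 0.005, -0.006]
ft_force: [-0.2, 0.0, 0.4]
grip_width: 0.234
[0.56377628 0.10280801 0.02256905]
```

View pics/z5.png

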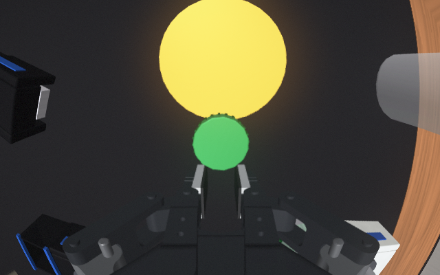

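The cap is still cradled at (220,143), at the near edge of the disc, and 58 mm remain.

```bash
python3 -m pendant '[[[0.13,0.9,0],[0,0,0],195],[[0.13,0.9,0],[0,0,0],195],[[0.13,0.9,0],[0,0,0],195],[[0.13,0.9,0],[0,0,0],195],[[0.13,0.8,0],[0,0,0],195],[[0.1,0.5,0],[0,0,0],195],[[0,0.2,0],[0,0,0],195]]'; python3 - <<'E'
from h import *
o=manip.get_obs();print(o['position'])
c2=save('wrist','w6.png')
cv2.imwrite('pics/z6.png',cv2.resize(c2['pixels'][:,:,::-1],(440,275)))
for k in('green','yellow'):
    for ce,a,bb,m in blobs(c2,k,300): print(k,ce,a,bb)
E
```

```text
clock: 10.05
position: [0.5718, 0.1591, 0.0225]
ee_rot: [0.998, -0.06, 0.005, -0.007]
ft_force: [0.7, -0.4, 0.3]
grip_width: 0.239
[0.57183203 0.15905004 0.02247102]
green [321.49 210.45] 4447 [280 172  82  75]
yellow [321.66 175.23] 15937 [233 106 178 156]
yellow [320.99 261.3 ] 1268 [301 243  41  36]
```

View pics/z6.png

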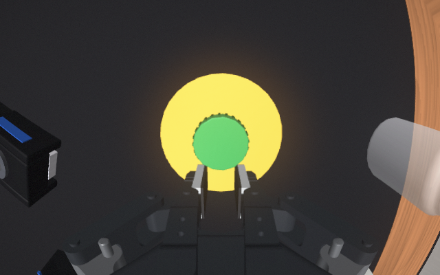

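The cap is inside the disc, a few mm short of centre. Nudge it 5 mm more, then back straight off and lift.

```bash
python3 -m pendant '[[[0.05,0.4,0],[0,0,0],195],[[0,0.2,0],[0,0,0],195],[[0,0,0],[0,0,0],195],[[-0.1,-1.2,0],[0,0,0],195],[[-0.2,-2,0],[0,0,0],195],[[-0.2,-2,0],[0,0,0],195],[[0,-0.5,3],[0,0,0],195],[[0,0,5],[0,0,0],195],[[0,-3,5],[0,0,0],195],[[0,-5,4],[0,0,0],195],[[0,-5,2],[0,0,0],195],[[0,-4,0],[0,0,0],195]]'; python3 -m pendant '[[[0,-5,0],[0,0,0],195],[[0,-4,0],[0,0,0],195],[[0,-2,0],[0,0,0],195],[[0,0,0],[0,0,0],195],[[0,0,0],[0,0,0],195]]'; python3 - <<'E'
from h import *
o=manip.get_obs();print(o['position'],o['clock'])
c=save('scene','s7.png');c2=save('top','t7.png')
cv2.imwrite('pics/z7.png',np.vstack([c['pixels'][100:300,190:430],c2['pixels'][80:280,200:440]])[:,:,::-1])
for n,cc in(('s',c),('t',c2)):
    for k,z in(('green',.014),('yellow',0),('red',.088)):
        for ce,a,bb,m in blobs(cc,k,20): print(n,k,ce,a,world(cc,*ce,z=z).round(4),world(cc,*ce,rz=np.median(cc['range_z'][m])).round(4))
E
```

```text
clock: 11.6
position: [0.5628, -0.0782, 0.2167]
ee_rot: [0.998, -0.062, 0.005, -0.006]
ft_force: [1.1, -0.1, -0.1]
grip_width: 0.239
clock: 12.22
position: [0.5572, -0.2018, 0.2173]
ee_rot: [0.998, -0.069, 0.006, -0.006]
ft_force: [0.3, 0.2, -0.9]
grip_width: 0.237
[ 0.55721629 -0.20176423  0.21728758] 12.225
s green [543.56  67.62] 2713 [0.18   0.8097 0.014 ] [0.2436 0.7374 0.0806]
s green [394.02 210.44] 136 [0.5758 0.1898 0.014 ] [0.5755 0.19   0.0132]
s green [332.97 238.09] 144 [0.6177 0.0249 0.014 ] [0.6235 0.0232 0.028 ]
s green [402.91 257.73] 164 [0.6987 0.173  0.014 ] [0.7273 0.1456 0.1043]
s yellow [391.8  213.43] 744 [0.5763 0.1863 0.    ] [0.5771 0.1857 0.0018]
s red [380.79 133.26] 136 [0.3896 0.1993 0.088 ] [0.3892 0.1994 0.0875]
s red [316.95 156.78] 151 [0.4292 0.0245 0.088 ] [0.429  0.0245 0.0877]
s red [222.65 185.11] 46 [ 0.4646 -0.2084  0.088 ] [ 0.465  -0.2083  0.0885]
s red [330.04 255.28] 185 [0.6857 0.0013 0.088 ] [0.6858 0.0013 0.0882]
t green [234.17 112.29] 620 [0.762  0.1772 0.014 ] [0.7296 0.1578 0.1042]
t green [308.47 171.27] 250 [0.6301 0.0222 0.014 ] [0.6276 0.0221 0.0277]
t green [228.25 199.41] 228 [0.5754 0.1911 0.014 ] [0.5754 0.1912 0.0136]
t yellow [231.77 199.8 ] 1275 [0.5759 0.1869 0.    ] [5.759e-01 1.868e-01 4.000e-04]
t red [317.76 136.25] 222 [0.6838 0.0019 0.088 ] [0.6839 0.0019 0.0875]
t red [439.35 250.14] 288 [ 0.461  -0.2179  0.088 ] [ 0.461  -0.2178  0.0881]
t red [309.37 271.76] 326 [0.4283 0.0249 0.088 ] [0.4283 0.0249 0.0875]
t red [214.41 296.68] 325 [0.3883 0.2004 0.088 ] [0.3882 0.2006 0.0873]
```

View pics/z7.png

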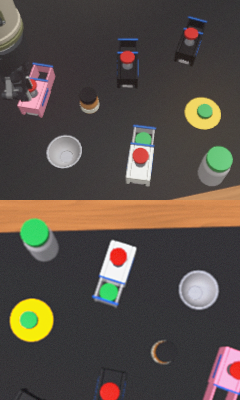

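The cap lies flat at (0.5755, 0.190), about 3 mm from the disc centre. The plunger is up, two caps remain in the magazine, the bystanders look unmoved and the gripper is clear. Hand in.

```bash
python3 -c "
from workcell import manip;print(manip.hand_in())"
```

```text
the job is handed in; nothing more can be done
None
```

I pressed the plunger slowly to its stop (37 N, fingertips at 60 mm height) and let it spring back, and one cap came out. I then pushed that cap along the bench with the two fingertips onto the yellow disc, backed off and handed in at about 12.3 s of the 48 s allowed.

In the last pictures, from both cameras:
- **Cap:** its centre is at about (0.5755, 0.190), 2–3 mm from the disc centre, and it lies flat with its top at 13.5 mm.
- **Dispenser:** the plunger head is back at 88 mm. The top of the remaining stack is at 28 mm, which fits two caps in the magazine.
- **Bystanders:** the sample jar's lid measured the same as at the start in the top view. I checked the dish and amber jar only by eye, and they look unmoved.
- **Robot:** the gripper is clear of everything.

No check failed, and the two cameras agreed to within about 2 mm.

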